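# Shut the sloping locker and lock it with its T-key

### The job

Shut the blue sloping lid of the small white locker completely. Then slide the red-handled T-key along its keyhole rack to the wide end, lift it off, push its T-head lengthwise through the slot in the shut lid until its flange rests on the lid, and turn it a quarter turn (either way) so that the lid is locked; let go. Do not upset or shift the two small amber bottles and the beaker standing near by.

Things in the scene. Friction and masses are not known exactly. Their poses are not given: they have to be found in the camera images.
- locker: fixed white steel locker, 147 (x) by 180 (y) mm, front (low side, toward the robot) at local -x, open at the top under the lid; origin at the centre of its underside. A fixed steel ledge lies right under the front part of the shut lid and has a slot of the same size exactly under the lid's slot.
- locker_lid (a joint): hinge of the blue lid, rad: 0 = fully shut (lid slopes 30 degrees down to the front, its outward normal leans 30 degrees from vertical toward the locker's -x); grows as the front edge swings up, to 1.4. Stiff with friction: the lid stays where it is left and goes down under about 3 N at its front part.
- lid_slot (a point): centre of the slot on the lid's upper face, moves with the lid; x along the lid from front edge to hinge, y along the slot, z outward normal. Slot 37 (y) x 17 mm (x) in a bright steel surround 72 x 50 mm; lid plus ledge 10.5 mm thick, free room below. The flat lid spans y = -95..95 mm, x = -41 (front edge) to +135 mm (hinge).
- lid_hinge (a point): middle of the lid's hinge line, on the lid's upper face; same axes as lid_slot, which lies at x = -135 mm from here. The lid turns about this point's y axis; it does not move when the lid moves.
- t_key: loose steel T-key, 90 g. Origin on its axis under the round flange (diameter 34, 4 mm thick); z up the axis. Red handle block 14 (x) x 36 (y) mm, z = 4 to 39 mm: grasp across x. Below the flange a shank, diameter 8, 16 mm long, then the T-head 32 (y) x 12.5 (x) x 8 mm, down to z = -24 mm, parallel to the handle. Starts upright in the rack's narrow slot, flange on the plate.
- key_rack: fixed aluminium keyhole rack: base 148 (x) x 134 (y) mm, plate 6 mm thick, its top at z = 75 mm; origin at the centre of the underside. Wide end, an eight-sided hole 44 mm across, at x = -30 mm; narrow slot, 10.5 mm wide, runs from there to x = +50 mm on y = 0. The key's head passes only through the wide end.
- rack_wide_end (a point): centre of the rack's wide hole at the top of the plate; axes as the rack
- rack_narrow_end (a point): point on the middle line of the narrow slot at the top of the plate, 58 mm from the wide hole's centre along the rack's +x
- filled_0: dropper bottle of amber glass with black cap, 33 x 33 x 104 mm, upright behind the rack; origin at the centre of its underside; leave alone
- filled_2: small amber bottle with black cap, 28 x 28 x 63 mm, upright at the locker's left front; origin at the centre of its underside; leave alone
- beaker: small beaker, 55 x 59 x 62 mm, upright on the worktop between rack and locker; origin at the centre of its underside; leave alone

How it is judged (in metres and radians):
On the way, in this order (a step that is already met when the one before it is completed fails the run):
1. the lid is fully shut while the key still hangs in the rack (value of joint locker_lid below 0.05 rad and distance between t_key and key_rack below 0.12 m), for 0.2 s.
2. the key is lifted off the rack (z of t_key in the frame of key_rack above 0.105 m), for 0.05 s.
3. the key's head is lengthwise through the slot of the shut lid (value of joint locker_lid below 0.05 rad and z of t_key in the frame of lid_slot below 0.006 m and distance between t_key and lid_slot below 0.012 m and angle between the y axis of t_key and the y axis of lid_slot, either way round below 0.4 rad), for 0.05 s.
At the end, for the whole second after the job is handed in: The lid is shut (within 0.05 rad); the key stands in its slot with the flange within 5 mm of the lid, within 18 mm of the slot's centre, its axis within 0.2 rad of the lid's normal, its head turned at least 1.1 rad (63 degrees) from the slot's length, released and at rest (value of joint locker_lid below 0.05 rad and z of t_key in the frame of lid_slot below 0.005 m and distance between t_key and lid_slot below 0.018 m and angle between the z axis of t_key and the z axis of lid_slot, either way round below 0.2 rad and angle between the y axis of t_key and the y axis of lid_slot, either way round above 1.1 rad and linear speed of t_key below 0.02 m/s); the robot touches nothing.
It fails at once if a bottle or the beaker is shifted more than 30 mm (distance of any of filled_0, filled_2, beaker from where it was at the start of the episode above 0.03 m).
It fails at once if a bottle or the beaker is tipped over (angle between any of filled_0, filled_2, beaker's own z axis and vertical above 0.6 rad).
It also fails if it takes over 69 s, if anything falls off the work surface, if the arm or the gripper's body presses on something with over 40 N, if the wrist force passes 120 N, or if a joint passes its speed limit or range.

### The arm

A 7-joint arm with a two-finger parallel gripper is mounted at the origin on a cart in front of the work surface, level with it; the furniture and walls round the work are solid. World frame = base frame: x ahead of the robot, y to its left, z up, the work surface at z = 0. Lengths are in m, angles in degrees, forces in N, time in s.
With the tool pointing down it reaches from about 0.4 to 0.875 m from the base axis. Payload 19.3 kg.
Tool frame: the origin (TCP) lies at the very end of the fingers, on their centre line; the grasp point (between the pads) lies ctrl.pinch_z behind it (ctrl.pinch_z is the distance from the TCP to the grasp point, in m); z points along the fingers, y is the line along which they close (so a half turn about z gives the same grasp; the last joint's range is limited). The gripper opens to 85 mm and grips with 20 to 120 N. Pads are 22 mm wide; open, the fingers measure 114 mm over their backs; the gripper's body (76 mm by 85 mm) begins 54 mm behind the grasp point. The pads swing forward as they close: fully open they stand 13 mm farther back than shut.
Start: joints at [68.514, 29.874, -2.08, 91.645, 1.215, 58.505, -6.463], TCP at [0.188, -0.596, 0.207] pointing down, gripper open.
Joint ranges: [-166.77, 166.77], [-17.47, 122.26], [-85.68, 81.53], [9.62, 139.38], [-72.42, 252.41], [9.2, 110.78], [-144.41, 144.41]. Speed limits (degrees/s): [108.29, 108.29, 136.94, 136.94, 172.46, 172.46, 172.46].

### API

Orientations are given as a 3x3 rotation matrix whose columns are the frame's x, y, z axes.
In Python, from bench import ctrl gives the robot as it stands. The module is installed in compiled form; this text tells all that it offers. Calls block until the motion is done:
- ctrl.goto(position, orientation): joint-space move of the TCP to a pose.
- ctrl.move_l(position, ori=None, feed=0.15, threshold=None): straight line of the TCP; ori=None keeps the orientation; feed is the mean speed in m/s. With threshold (N) it stops when the force on the tool has changed by that much, and returns True; else False.
- ctrl.move_joints(angles): joint-space move.
- ctrl.grip(opening): opening from 0.0 (shut) to 1.0 (fully open); the grip force is fixed at half the most; returns when the fingers have stopped.
- ctrl.wait(seconds).
- ctrl.solve_ik(position, orientation): joint angles nearest the present ones, or None.
- ctrl.get_state(): the state.
- ctrl.get_image(name): name is "scene" or "top" or "wrist"; returns a dict with "frame" (480x640x3 uint8, blue, green, red), "fx", "fy", "cx", "cy" (pixels), "R" (3x3) and "t" (3): a world point X has camera coordinates R X + t; the wrist camera has in their place "T_tool_cam" (4x4, takes a point from camera to tool coordinates, whose origin is the TCP and whose axes are the flange's). Camera axes: x right, y down, z forward; pixel columns grow to the right and rows downward; lengths in m; the calibration is good to about 2 mm. The wrist camera is an equidistant fisheye: a pixel r from the principal point sees the ray r / f radians off the axis. A picture is of the moment at which its call begins: read the wrist's pose just before it. There is no depth.
A pose or a line that the arm cannot do raises ctrl.Unreachable and nothing moves.
- ctrl.sign_off(): hands the job in; it is judged then, once.
Trained networks look in a picture, given as the dict that the camera call returned (one of the last four; its "shot" number tells which), for a name from the list of things; names that differ only in an ending like _2 or _b are one class to them, and where a whole thing is asked for, a point or a joint stands for the part that bears it (a point fixed in the world has none). Each returns a list of dicts, best first, with "conf" (0 to 1); they miss things now and then, are a little off and sometimes report something else, mostly with a low value. They report only what shows in the picture. A call takes as long as a camera call.
- ctrl.cut_out(picture, query): "region" (480x640 bool, what is visible of it) and "box" ([left, top, right, bottom] in pixels, round what is visible of it).
The state is a dict: "time_s": time; "qpos": joint angles; "qd": joint speeds; "joint_torque": joint torques, N m; "eef_pos": TCP position; "ee_rot": TCP orientation; "force": force on the tool from outside, world axes, zero at the start; "torque": the same for the moment, N m; "finger_gap": opening from 0.0 (shut) to 1.0 (fully open); "finger_force": force on a finger pad.
Only numpy, scipy, OpenCV 4.12 (cv2) and the standard library are available. Lean on these libraries where they do the work, as an engineer would, in place of code of your own. Each camera call takes 0.05 s, during which the arm holds its last target. There are 200 camera calls.

## Working session

There is one attempt and no reset: what is moved stays moved. The work goes in short steps, each a Python script; the robot and the scene stay as the last script left them, time stands still between calls to the robot, and variables do not carry over. Pictures are saved under pics/ and viewed, at most 10 in all, crops included, and the job is handed in when it is done.

```bash
mkdir -p pics; cat > h.py <<'E'
import numpy as np, cv2
from bench import ctrl
def save(p,n): cv2.imwrite('pics/'+n+'.png',p["frame"])
def proj(p,X):
    c=np.asarray(p["R"])@np.asarray(X,float).T+np.asarray(p["t"]).reshape(3,1)
    return np.array([p["fx"]*c[0]/c[2]+p["cx"],p["fy"]*c[1]/c[2]+p["cy"]]).T
def ray(p,uv):
    R=np.asarray(p["R"]);t=np.asarray(p["t"]).ravel()
    d=R.T@np.array([(uv[0]-p["cx"])/p["fx"],(uv[1]-p["cy"])/p["fy"],1]); return -R.T@t,d
def atz(p,uv,z):
    o,d=ray(p,uv); return o+d*(z-o[2])/d[2]
E
python3 - <<'E'
from h import *
for n in("scene","top"):
    p=ctrl.get_image(n); save(p,n)
    print(n,np.round(ray(p,(320,240)),3).tolist(),p["fx"])
    for q in("t_key","locker","locker_lid","key_rack","filled_0","filled_2","beaker","lid_slot"):
        try:
            for r in ctrl.cut_out(p,q)[:2]: print(q,round(r["conf"],2),np.round(r["box"]).tolist(), int(r["region"].sum()))
        except Exception as e: print(q,e)
print(ctrl.pinch_z,ctrl.get_state()["time_s"])
E
```

```text
scene [[-0.035, 0.895, 0.594], [0.461, -0.783, -0.418]] 491.9260694337552
t_key 0.82 [232.0, 291.0, 250.0, 320.0] 425
t_key 0.53 [326.0, 169.0, 418.0, 183.0] 441
locker 0.74 [322.0, 166.0, 417.0, 255.0] 4998
locker_lid 0.62 [331.0, 170.0, 419.0, 186.0] 470
locker_lid 0.37 [321.0, 167.0, 419.0, 254.0] 5073
key_rack 0.98 [203.0, 295.0, 300.0, 385.0] 4984
key_rack 0.61 [326.0, 169.0, 417.0, 186.0] 502
filled_0 0.75 [347.0, 243.0, 359.0, 262.0] 192
filled_0 0.7 [216.0, 276.0, 231.0, 304.0] 243
filled_2 0.75 [347.0, 243.0, 359.0, 262.0] 192
filled_2 0.7 [216.0, 276.0, 231.0, 304.0] 243
beaker 0.81 [338.0, 265.0, 360.0, 301.0] 760
beaker 0.63 [214.0, 274.0, 231.0, 307.0] 318
lid_slot 0.82 [327.0, 167.0, 414.0, 184.0] 604
lid_slot 0.48 [235.0, 294.0, 250.0, 321.0] 429
top [[0.375, 0.005, 1.354], [0.118, 0.008, -0.993]] 544.8807090202166
t_key 0.61 [172.0, 223.0, 246.0, 298.0] 3278
t_key 0.46 [198.0, 240.0, 213.0, 253.0] 201
locker 0.93 [400.0, 196.0, 512.0, 302.0] 6979
locker_lid 0.75 [406.0, 196.0, 513.0, 304.0] 6447
key_rack 0.75 [170.0, 222.0, 244.0, 297.0] 3159
filled_0 0.6 [377.0, 256.0, 390.0, 268.0] 124
filled_0 0.46 [225.0, 204.0, 243.0, 218.0] 181
filled_2 0.6 [377.0, 256.0, 390.0, 268.0] 124
filled_2 0.46 [225.0, 204.0, 243.0, 218.0] 181
beaker 0.77 [308.0, 279.0, 330.0, 302.0] 406
lid_slot 0.62 [380.0, 257.0, 393.0, 268.0] 109
0.0187 0.9
```

View pics/scene.png

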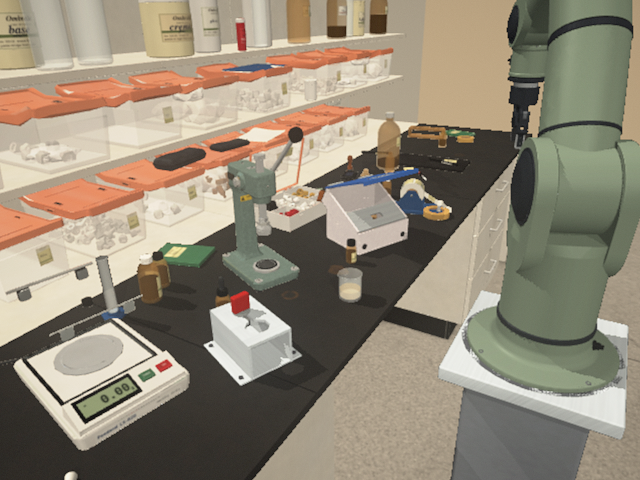

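View pics/top.png

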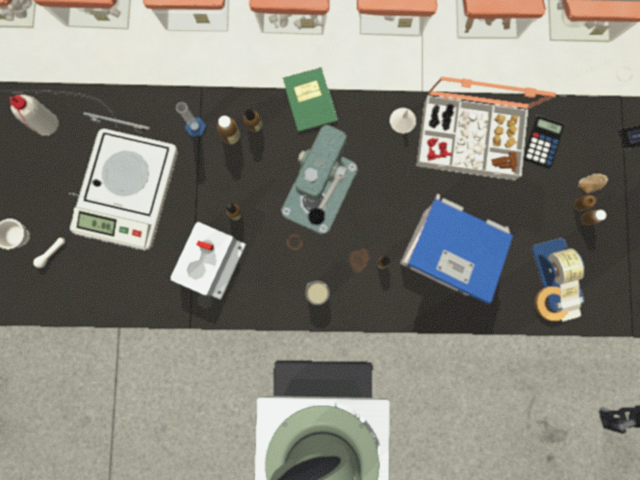

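```bash
python3 - <<'E'
import cv2,numpy as np
t=cv2.imread('pics/top.png');s=cv2.imread('pics/scene.png')
f=lambda im,x,y,w,h:cv2.resize(im[y:y+h,x:x+w],(400,300),interpolation=cv2.INTER_CUBIC)
cv2.imwrite('pics/c1.png',np.vstack([np.hstack([f(t,155,215,100,75+15) if 0 else f(t,150,215,120,90),f(t,390,190,160,120)]),np.hstack([f(s,190,280,140,105),f(s,310,160,140,105)])]))
E
```

```text
(no output)
```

View pics/c1.png

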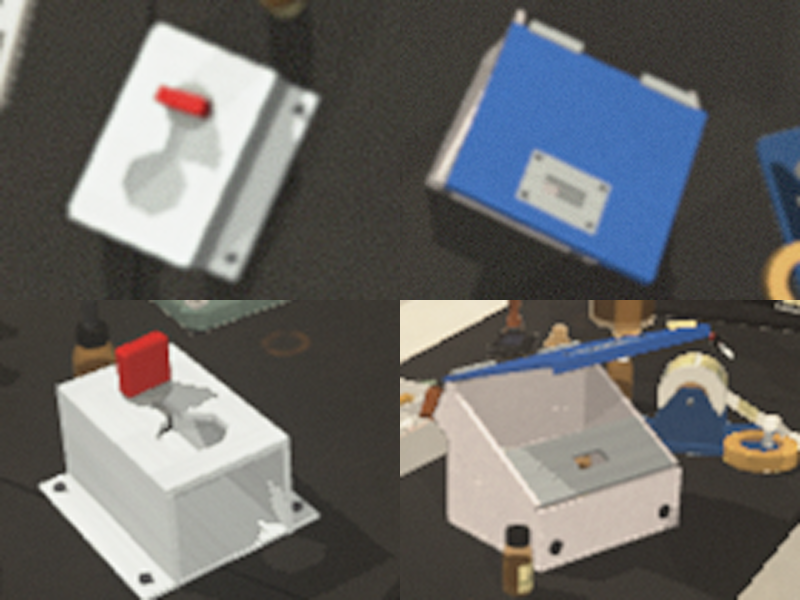

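```bash
python3 - <<'E'
from h import *
from scipy.optimize import least_squares
T=ctrl.get_image("top");S=ctrl.get_image("scene")
t=lambda q,o,s:np.array(o)+np.array(q)*s
pl=[t(q,(150,215),.3) for q in[(158,22),(278,72),(192,268),(68,215)]]
P=[atz(T,q,.075)[:2] for q in pl]; print("plate",np.round(P,3).tolist(),[round(float(np.linalg.norm(P[i]-P[i-1])),3) for i in range(4)])
w=atz(T,t((155,182),(150,215),.3),.075);k=atz(T,t((184,101),(150,215),.3),.114)
ws=atz(S,t((210,132),(190,280),.35),.075);ks=atz(S,t((143,50),(190,280),.35),.114)
for a in(w,k,ws,ks):print(np.round(a,4))
d=k-w;print("rack yaw via key",np.degrees(np.arctan2(d[1],d[0])),np.linalg.norm(d[:2]))
e=(P[0]+P[1]-P[2]-P[3]);print("rack yaw via plate",np.degrees(np.arctan2(e[1],e[0])),np.mean(P,0))
# locker
tp=np.array([t(q,(390,190),.4) for q in[(113,22),(305,112),(255,282),(47,185)]])
sp=np.array([t(q,(310,160),.35) for q in[(140,270),(280,224),(140,207),(280,168),(48,215)]])
def model(v):
    x,y,yaw,hz,a,zf,hx=v
    c,s=np.cos(yaw),np.sin(yaw);W=lambda p:np.array([x+c*p[0]-s*p[1],y+s*p[0]+c*p[1],p[2]])
    g=np.radians(30)-a;L=lambda u,yy:W((hx-u*np.cos(g),yy,hz-u*np.sin(g)))
    lid=[L(0,.095),L(0,-.095),L(.176,-.095),L(.176,.095)]
    b=[W((-.0735,.09,0)),W((-.0735,-.09,0)),W((-.0735,.09,zf)),W((-.0735,-.09,zf)),W((.0735,.09,0))]
    return lid,b,L
def res(v):
    l,b,_=model(v); return np.r_[(proj(T,l)-tp).ravel(),(proj(S,b)-sp).ravel()]
r=least_squares(res,[.5,-.25,-.4,.15,.5,.06,.07],loss='soft_l1');v=r.x
print("locker",np.round(v,4),"yaw",np.degrees(v[2]),"lid",v[4]);print(np.round(r.fun,1))
_,_,L=model(v);print("slot now",L(.135,0),"front",L(.176,0),"hinge",L(0,0));v[4]=0;print("shut slot",model(v)[2](.135,0),"front",model(v)[2](.176,0))
for n,q,z in(("f0",(234,211),.1),("f2",(383.5,262),.06),("bk",(318,292),.06)):print(n,np.round(atz(T,q,z),3))
E
```

```text
plate [[0.565, 0.305], [0.531, 0.219], [0.392, 0.274], [0.427, 0.362]] [0.149, 0.093, 0.149, 0.095]
[0.4514 0.3022 0.075 ]
[0.5049 0.2759 0.114 ]
[0.4393 0.2999 0.075 ]
[0.4975 0.2902 0.114 ]
rack yaw via key -26.11471972459452 0.05956451244704136
rack yaw via plate -21.811733659252567 [0.47874434 0.28996351]
locker [ 0.5109 -0.299  -0.4245  0.155   0.8682  0.0619  0.0713] yaw -24.324064893971684 lid 0.8682135674413893
[-0.2  0.2  0.8  0.3 -0.4 -0.1 -0.1 -0.4 -0.  -0.2 -1.  -0.8  0.4  1.
  0.3 -1.   0.   1.3]
slot now [ 0.46012646 -0.276081    0.20063474] front [ 0.4249626  -0.26018612  0.21448594] hinge [ 0.57590991 -0.32841779  0.15502713]
shut slot [ 0.46937485 -0.28026148  0.08752713] front [ 0.43701975 -0.26563623  0.06702713]
f0 [0.588 0.216 0.1  ]
f2 [ 0.479 -0.138  0.06 ]
bk [0.405 0.017 0.06 ]
```

```bash
cat >> h.py <<'E'
from scipy.spatial.transform import Rotation as Ro
Lyaw=np.radians(-24.3); HINGE=np.array([.576,-.328,.155])
def rz(a): return Ro.from_euler('z',a).as_matrix()
def down(yang): # tool down, tool y along world angle yang
    y=np.array([np.cos(yang),np.sin(yang),0]);z=np.array([0,0,-1.]);return np.c_[np.cross(y,z),y,z]
def st():
    s=ctrl.get_state();print("t",round(s["time_s"],1),"pos",np.round(s["eef_pos"],4),"F",np.round(s["force"],1),"gap",round(s["finger_gap"],3),"q",np.round(s["qpos"]));return s
E
python3 - <<'E'
from h import *
p=HINGE+rz(Lyaw)@np.array([-.145,-.05,0])
cand=[]
for k in(0,np.pi):
    o=down(Lyaw+np.pi/2+k);q=ctrl.solve_ik([p[0],p[1],.30],o);print(None if q is None else np.round(q))
    if q is not None:cand.append((abs(q[6]),k))
o=down(Lyaw+np.pi/2+min(cand)[1])
s=ctrl.get_state()
ctrl.grip(0.0)
ctrl.move_l(np.array(s["eef_pos"])+[0,0,.1]);ctrl.goto([p[0],p[1],.30],o);st()
hit=ctrl.move_l([p[0],p[1],.065],feed=.08,threshold=25);print(hit);st()
E
```

```text
[ 60.  19. -39.  98.  13.  67.  83.]
[ 30.  16.   0. 100.  -0.  65. -84.]
t 4.0 pos [ 0.4228 -0.3146  0.2997] F [-1.1 -0.2 -0.5] gap -0.001 q [ 58.  19. -36.  98.  12.  67.  85.]
False
t 7.1 pos [ 0.4233 -0.3139  0.0651] F [ 1.1  0.2 -0.1] gap -0.003 q [ 51.  35. -29. 112.  26.  39.  72.]
```

```bash
python3 - <<'E'
from h import *
p=np.array(ctrl.get_state()["eef_pos"])
p[2]=.045
print(ctrl.move_l(p,feed=.03,threshold=20));s=st()
p=np.array(s["eef_pos"]);p[2]+=.01;
save(ctrl.get_image("scene"),"s2");ctrl.move_l(p);p[2]=.33;ctrl.move_l(p,feed=.3);
st();save(ctrl.get_image("top"),"t2")
import cv2
f=lambda im,x,y:cv2.resize(im[y:y+120,x:x+160],(400,300),interpolation=cv2.INTER_CUBIC)
cv2.imwrite('pics/c2.png',np.hstack([f(cv2.imread('pics/s2.png'),310,150),f(cv2.imread('pics/t2.png'),390,190)]))
E
```

```text
True
t 7.7 pos [ 0.4235 -0.3141  0.0509] F [-6.7  2.9 25.9] gap 0.001 q [ 50.  37. -28. 112.  27.  38.  71.]
t 9.0 pos [ 0.4229 -0.3139  0.3285] F [ 0.8 -0.3 -0.7] gap 0.001 q [ 58.  17. -36.  95.  11.  71.  85.]
```

View pics/c2.png

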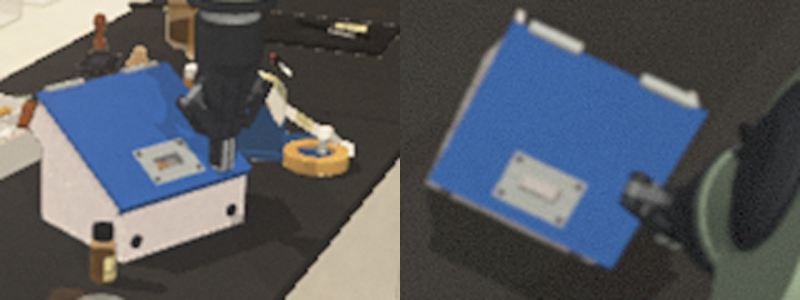

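```bash
cat >> h.py <<'E'
def ltool(ang): # tool along -lid normal, tool y at angle ang from lid x about the normal
    n=rz(Lyaw)@np.array([-.5,0,np.sqrt(.75)]);x=rz(Lyaw)@np.array([np.sqrt(.75),0,.5]);yl=np.cross(n,x)
    y=np.cos(ang)*x+np.sin(ang)*yl;z=-n;return np.c_[np.cross(y,z),y,z]
def wshot(n):
    s=ctrl.get_state();p=ctrl.get_image("wrist");save(p,n)
    T=np.eye(4);T[:3,:3]=s["ee_rot"];T[:3,3]=s["eef_pos"];T=T@np.asarray(p["T_tool_cam"])
    np.savez('pics/'+n,T=T,k=[p["fx"],p["fy"],p["cx"],p["cy"]]);return p,T
def wray(T,k,uv):
    a,b=(uv[0]-k[2])/k[0],(uv[1]-k[3])/k[1];r=np.hypot(a,b);d=np.array([np.sin(r)*a/max(r,1e-9),np.sin(r)*b/max(r,1e-9),np.cos(r)])
    return T[:3,3],T[:3,:3]@d
def wproj(T,k,X):
    c=(np.asarray(X)-T[:3,3])@T[:3,:3];r=np.arctan2(np.hypot(c[:,0],c[:,1]),c[:,2]);h=np.hypot(c[:,0],c[:,1])
    return np.c_[k[0]*r*c[:,0]/h+k[2],k[1]*r*c[:,1]/h+k[3]]
E
python3 - <<'E'
from h import *
slot=np.array([.462,-.277,.08]);n=rz(Lyaw)@np.array([-.5,0,np.sqrt(.75)])
p,T=wshot("w0");print(np.round(p["T_tool_cam"],3).tolist(),p["fx"])
for a in(0,np.pi/2,np.pi,-np.pi/2):
    for h in(.02,.15):
        q=ctrl.solve_ik(slot+h*n,ltool(a));print(round(a,2),h,None if q is None else np.round(q))
E
```

```text
[[-0.0, -0.954, -0.299, 0.076], [1.0, -0.001, -0.0, 0.0], [-0.0, -0.299, 0.954, -0.166], [0.0, 0.0, 0.0, 1.0]] 371.64829954431775
0 0.02 [ 80.  44. -73. 135. 103.  42. -91.]
0 0.15 [ 76.   7. -53. 137.  34.  10. -32.]
1.57 0.02 [ 80.  44. -73. 135. 103.  42.  -1.]
1.57 0.15 [ 71.   6. -48. 138.  30.   9.  62.]
3.14 0.02 [ 53.  27. -34. 136. 125.  17.  59.]
3.14 0.15 [ 90.  10. -69. 137.  49.  13. 134.]
-1.57 0.02 [ 46.  26. -26. 136. 135.  15. 138.]
-1.57 0.15 [  80.    8.  -58.  137.   38.   11. -126.]
```

```bash
python3 - <<'E'
from h import *
o=down(Lyaw+np.pi/2);x=o[:,0];yy=o[:,1]
slot=np.array([.462,-.277,.08]); b=slot-.04*x
for i,(dy,z) in enumerate(((.05,.22),(-.05,.22))):
    t=b+dy*yy;t[2]=z;ctrl.move_l(t,o,feed=.3);ctrl.wait(.2);wshot(f"L{i}")
st()
# to the rack
t=np.array(ctrl.get_state()["eef_pos"]);t[2]=.33
kx=np.radians(-22);
for k in(0,np.pi):
    o2=down(kx+k);q=ctrl.solve_ik([.50,.28,.25],o2);print(k,None if q is None else np.round(q))
ctrl.move_l([.42,-.2,.33],feed=.3)
E
python3 - <<'E'
import cv2,numpy as np
cv2.imwrite('pics/c3.png',np.hstack([cv2.resize(cv2.imread(f'pics/L{i}.png'),(400,300)) for i in(0,1)]))
E
```

```text
t 10.8 pos [ 0.4784 -0.3382  0.2202] F [ 0.8 -0.  -0.3] gap -0.001 q [ 54.  29. -35.  96.  18.  61.  79.]
0 [-12.  25. -33.  96.  15.  63. -71.]
3.141592653589793 [ 12.  43. -78.  95.  42.  78.  86.]
```

View pics/c3.png

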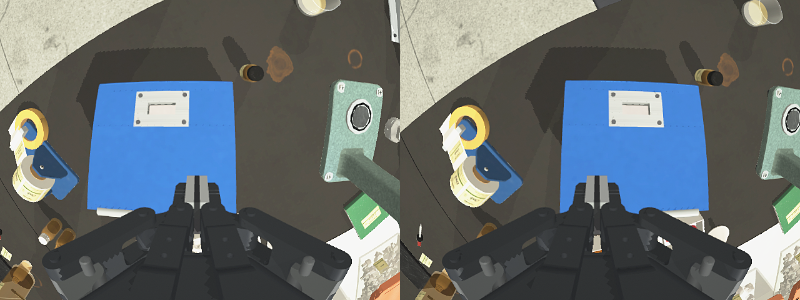

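```bash
python3 - <<'E'
from h import *
from scipy.optimize import least_squares
V=[]
for i in(0,1):
    im=cv2.imread(f'pics/L{i}.png');h=cv2.cvtColor(im,cv2.COLOR_BGR2HSV)
    m=cv2.inRange(h,(100,130,60),(125,255,255))
    roi=np.zeros_like(m);x0=(170 if i==0 else 310);x0=[200,320][i];roi[125:225,x0:x0+120]=255
    s=cv2.bitwise_and(cv2.bitwise_not(m),roi)
    n,l,stt,c=cv2.connectedComponentsWithStats(s);j=1+np.argmax(stt[1:,4]);print(stt[j],c[j])
    cn=max(cv2.findContours((l==j).astype(np.uint8),cv2.RETR_EXTERNAL,cv2.CHAIN_APPROX_NONE)[0],key=cv2.contourArea)
    for e in(.03,.05,.08):
        q=cv2.approxPolyDP(cv2.convexHull(cn),e*cv2.arcLength(cn,True),True)[:,0].astype(float)
        if len(q)==4:break
    q=q[np.argsort(q[:,1])];q=np.r_[q[:2][np.argsort(q[:2,0])],q[2:][np.argsort(q[2:,0])]] # TL TR BL BR
    d=np.load(f'pics/L{i}.npz');V.append((q,d['T'],d['k']));print(q.tolist())
def pts(v):
    Y=v[3];g=v[4] if len(v)>4 else np.pi/6
    R=rz(Y)@Ro.from_euler('y',-g).as_matrix()
    # TL in image: cam looks from front to back, tool x=up? front edge at top; left = -y
    return np.array([v[:3]+R@np.array([a,b,0]) for a,b in((-.025,-.036),(-.025,.036),(.025,-.036),(.025,.036))])
f=lambda v:np.concatenate([(wproj(T,k,pts(v))-q).ravel() for q,T,k in V])
for v0 in([.46,-.28,.08,Lyaw],[.46,-.28,.08,Lyaw,.52]):
    r=least_squares(f,v0);print(np.round(r.x,4),np.degrees(r.x[3:]),np.round(r.fun,1))
E
```

```text
[ 213  145   90   58 5023] [258.96814653 174.03205256]
[[219.0, 146.0], [302.0, 145.0], [213.0, 202.0], [301.0, 202.0]]
[ 333  144   90   60 4990] [376.44729459 174.25751503]
[[333.0, 145.0], [417.0, 147.0], [335.0, 202.0], [422.0, 203.0]]
[ 0.4723 -0.2785  0.0871 -0.429 ] [-24.58062489] [-0.6  0.4  0.3 -0.2  0.3  0.3  0.5 -0.1  0.4 -0.3  0.1  0.2 -0.9 -0.3
 -0.1 -0. ]
[ 0.4723 -0.2785  0.0872 -0.429   0.53  ] [-24.5815995  30.3692002] [-0.6  0.5  0.3 -0.1  0.2  0.2  0.5 -0.2  0.4 -0.3  0.1  0.3 -0.9 -0.3
  0.  -0.1]
```

```bash
python3 - <<'E'
from h import *
S=ctrl.get_image("scene")
print(proj(S,[[.4235,-.3141,.051],[.4235,-.3141,.07],[.4723,-.2785,.087]]))
# lid corners predicted
R=rz(-.429)@Ro.from_euler('y',-.5236).as_matrix();c=np.array([.4723,-.2785,.087])
print(proj(S,[c+R@np.array([-.041,y,0]) for y in(.095,-.095)]))
st()
# rack view
o=down(np.radians(-22)+np.pi)
q=ctrl.solve_ik([.42,0,.33],down(0)); print(q is not None and np.round(q))
for yang in(-22,158,68,-112):
    q=ctrl.solve_ik([.50,.28,.2],down(np.radians(yang)));print(yang,q is not None and np.round(q))
E
```

```text
[[397.73427602 224.69413176]
 [398.09210179 218.42848602]
 [377.00373231 213.8970027 ]]
[[358.39084894 233.22728289]
 [410.47179768 216.76880204]]
t 11.6 pos [ 0.4199 -0.2008  0.3292] F [-0.4 -0.1 -0.5] gap -0.002 q [ 53.  11. -40. 103.   8.  68.  76.]
[ 32.   6. -43. 109.   4.  67. -12.]
-22 [ -8.  30. -39.  99.  21.  59. -76.]
158 [  8.  41. -68.  98.  40.  70.  88.]
68 [  5.  38. -61.  98.  36.  66.   2.]
-112 [ -77.   46.   70.  102.  -47.   67. -103.]
```

```bash
sed -i 's/^Lyaw=.*/Lyaw=-.429; SLOT=np.array([.4723,-.2785,.087])/' h.py; python3 - <<'E'
from h import *
n=-ltool(0)[:,2]
for a in(-90,-70,0,70,90,110,180,250):
    for h in(.01,.06):
        q=ctrl.solve_ik(SLOT+h*n,ltool(np.radians(a)));print(a,h,q is not None and np.round(q))
o=down(np.radians(-22))
ctrl.goto([.42,0.02,.33],o);st()
W=np.array([.4514,.3022]);r=rz(np.radians(-22))
# tool x = cross(y,z)
print(o[:,0])
for i,l in enumerate(((-.02,.055),(.06,.055))):
    t=np.r_[W,0]+r@np.array([l[0],0,0])-o[:,0]*.055;t[2]=.24
    ctrl.move_l(t,o,feed=.3);ctrl.wait(.2);wshot(f"K{i}");st()
cv2.imwrite('pics/c4.png',np.hstack([cv2.imread(f'pics/K{i}.png')[0:300,120:520] for i in(0,1)]))
E
```

```text
-90 0.01 [ 45.  27. -26. 135. 131.  15. 141.]
-90 0.06 [  5.  20.  24. 138. 232.  10.  37.]
-70 0.01 [ 36.  26. -14. 135. 149.  12. 142.]
-70 0.06 [  5.  20.  24. 138. 232.  10.  57.]
0 0.01 [ 78.  45. -73. 133. 102.  43. -90.]
0 0.06 [ 81.  34. -73. 135.  93.  34. -87.]
70 0.01 [ 78.  45. -73. 133. 102.  43. -20.]
70 0.06 [ 81.  34. -73. 135.  93.  34. -17.]
90 0.01 [ 78.  45. -73. 133. 102.  43.  -0.]
90 0.06 [ 81.  34. -73. 135.  93.  34.   3.]
110 0.01 [ 78.  45. -73. 133. 102.  43.  20.]
110 0.06 [ 49.  19. -29. 136. 111.  10.   1.]
180 0.01 [ 50.  28. -31. 134. 124.  17.  59.]
180 0.06 [ 52.  20. -33. 136. 107.  12.  75.]
250 0.01 [ 56.  29. -39. 134. 117.  20. 137.]
250 0.06 [ 46.  19. -25. 136. 114.   9. 137.]
t 13.4 pos [0.4201 0.0196 0.3298] F [0.7 0.1 0. ] gap 0.003 q [ 29.   6. -43. 109.   4.  67. -37.]
[0.37460659 0.92718385 0.        ]
t 14.6 pos [0.4127 0.2578 0.2404] F [0.4 0.7 0. ] gap 0.002 q [ -1.  20. -48. 108.  18.  59. -79.]
t 15.3 pos [0.4859 0.2291 0.2403] F [-0.2 -0.1 -0. ] gap 0.001 q [  2.  25. -46. 101.  20.  62. -72.]
```

View pics/c4.png

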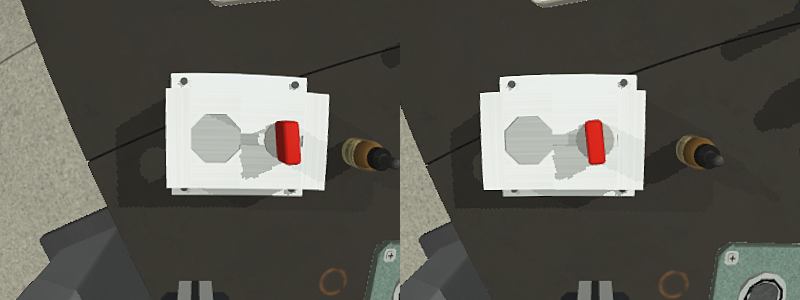

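```bash
python3 - <<'E'
from h import *
D=[np.load(f'pics/K{i}.npz') for i in(0,1)]
def at(i,uv,z):
    o,d=wray(D[i]['T'],D[i]['k'],uv);return o+d*(z-o[2])/d[2]
for i,uv in((0,(335,138)),(1,(249,139))):print("wide",np.round(at(i,uv,.075),4))
for i,(a,b,c,d) in((0,((285,90),(449,95),(446,190),(286,189))),(1,((201,93),(365,91),(367,189),(203,189)))):
    P=np.array([at(i,q,.075) for q in(a,b,c,d)]);e=P[1]+P[2]-P[0]-P[3];print("plate",P.mean(0).round(4),np.degrees(np.arctan2(e[1],e[0])).round(1),np.linalg.norm(e[:2]/2).round(4))
tops=[]
for i in(0,1):
    im=cv2.imread(f'pics/K{i}.png');m=cv2.inRange(im,(0,0,90),(70,70,255))
    m[:100]=0;m[180:]=0;m[:,:280]=0;m[:,440:]=0;r=im[...,2][m>0]
    th,_=cv2.threshold(r.reshape(-1,1),0,255,cv2.THRESH_OTSU);tm=((m>0)&(im[...,2]>th)).astype(np.uint8)
    for z,k in((.114,tm),(.114,(m>0).astype(np.uint8))):
        cn=max(cv2.findContours(k,cv2.RETR_EXTERNAL,cv2.CHAIN_APPROX_NONE)[0],key=cv2.contourArea)
        W=np.array([at(i,q,z)[:2]*1000 for q in cn[:,0].astype(float)],np.float32)
        rc=cv2.minAreaRect(W);bx=cv2.boxPoints(rc);e=max((bx[1]-bx[0],bx[2]-bx[1]),key=np.linalg.norm)
        print(i,th,"rect",np.round(rc[0],1),np.round(rc[1],1),np.degrees(np.arctan2(e[1],e[0]))%180)
E
```

```text
wide [0.4519 0.3038 0.075 ]
wide [0.4535 0.304  0.075 ]
plate [0.4798 0.291  0.075 ] -21.9 0.1495
plate [0.4809 0.2918 0.075 ] -22.4 0.1494
0 158.0 rect [507.5 281.7] [34.2 12. ] 74.08959
0 158.0 rect [503.9 282.7] [35.9 19.4] 74.79484
1 172.0 rect [508.2 281.5] [33.7 11.7] 73.847946
1 172.0 rect [507.5 281.4] [34.6 13.2] 72.974144
```

```bash
cat >> h.py <<'E'
RY=np.radians(-22.1);RC=np.array([.4803,.2914,0]);KEY=np.array([.5078,.2816,.075]);KY=np.radians(-16)
E
python3 - <<'E'
from h import *
o=down(KY);p=RC+rz(RY)@np.array([-.06,.032,0]);p[2]=.14
ctrl.move_l(p,o,feed=.35);p[2]=.045;print(ctrl.move_l(p,feed=.06,threshold=8));st()
p[2]=.17;ctrl.move_l(p,feed=.4);ctrl.grip(1.0)
k=KEY.copy();k[2]=.17;ctrl.move_l(k,feed=.35);st()
E
```

```text
True
t 17.2 pos [0.4367 0.3436 0.0513] F [-2.6 -3.  14.1] gap 0.001 q [-17.  41. -39. 108.  36.  44. -92.]
t 18.9 pos [0.5087 0.2804 0.1697] F [-0.7  0.8 -1. ] gap 1.004 q [ -4.  34. -44.  99.  27.  58. -75.]
```

```bash
python3 - <<'E'
from h import *
o=down(KY);k=KEY.copy();k[2]=.059
print(ctrl.move_l(k,o,feed=.12,threshold=8));st()
ctrl.grip(0.0);s=st();print(s["finger_force"])
save(ctrl.get_image("scene"),"s5");wshot("g0")
a=cv2.resize(cv2.imread('pics/s5.png')[260:380,180:340],(400,300),interpolation=cv2.INTER_CUBIC)
cv2.imwrite('pics/c5.png',np.hstack([a,cv2.imread('pics/g0.png')[100:400,120:520]]))
E
```

```text
False
t 20.0 pos [0.5081 0.282  0.0597] F [-0.4  0.9 -0.3] gap 1.003 q [ -8.  42. -39. 104.  35.  47. -81.]
t 20.6 pos [0.5079 0.2816 0.0592] F [ 0.1 -0.5  5.3] gap 0.154 q [ -8.  42. -39. 104.  35.  47. -81.]
58.809685707092285
```

View pics/c5.png

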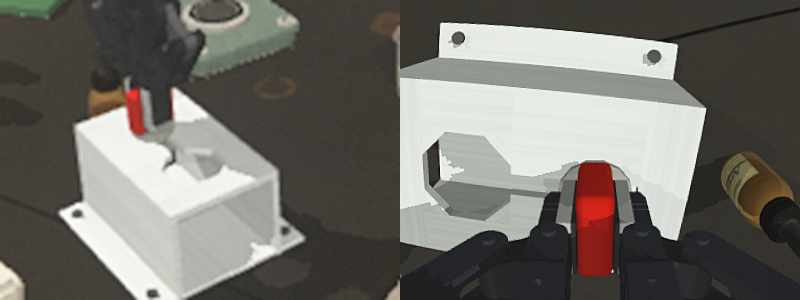

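```bash
python3 - <<'E'
from h import *
p=np.array(ctrl.get_state()["eef_pos"]);p0=p.copy();p[2]+=.004;ctrl.move_l(p,feed=.05);st()
g=p+rz(RY)@np.array([-.059,0,0]);print(ctrl.move_l(g,feed=.06,threshold=18));st();wshot("g1")
E
```

```text
t 21.0 pos [0.508  0.2817 0.0634] F [-0.5 -0.7 -0.9] gap 0.157 q [ -8.  42. -39. 103.  35.  47. -80.]
False
t 22.1 pos [0.4536 0.3036 0.0632] F [ 0.   0.2 -1.3] gap 0.152 q [-12.  39. -39. 109.  35.  44. -87.]
```

```bash
python3 - <<'E'
from h import *
p=np.array(ctrl.get_state()["eef_pos"]);p[2]=.22;print(ctrl.move_l(p,feed=.12,threshold=12));s=st()
if s["eef_pos"][2]>.2:
    ctrl.move_l([.43,.2,.30],feed=.3)
    ctrl.goto([.42,0,.31],down(Lyaw));st();wshot("g2")
    ctrl.goto([.43,-.2,.31],down(Lyaw));st();wshot("g3")
    n=-ltool(0)[:,2]
    for h in(-.016,.03,.08,.12):
        for a in(0,90):
            q=ctrl.solve_ik(SLOT+h*n,ltool(np.radians(a)));print(a,h,q is not None and np.round(q))
    im=cv2.imread('pics/g2.png');cv2.imwrite('pics/c6.png',cv2.resize(im[150:390,160:480],(800,600)))
E
```

```text
False
t 23.6 pos [0.4533 0.3034 0.2194] F [ 0.4 -0.3 -1.9] gap 0.155 q [ -6.  28. -47. 101.  23.  61. -77.]
t 25.0 pos [0.4201 0.0008 0.3096] F [-0.2  0.6 -1.4] gap 0.156 q [ 35.   7. -47. 110.   6.  65. -39.]
t 25.9 pos [ 0.4304 -0.199   0.3098] F [ 0.   0.9 -0.6] gap 0.154 q [ 49.  13. -37. 104.   8.  66. -15.]
0 -0.016 [ 77.  51. -73. 132. 105.  47. -90.]
90 -0.016 [ 57.  34. -42. 133. 119.  24. -23.]
0 0.03 [ 79.  41. -73. 134.  99.  40. -89.]
90 0.03 [ 51.  25. -33. 135. 118.  15. -26.]
0 0.08 [ 83.  29. -73. 135.  88.  30. -83.]
90 0.08 [ 53.  17. -33. 136.  95.  10.  -4.]
0 0.12 [ 69.  12. -50. 136.  63.  12. -61.]
90 0.12 [ 62.  11. -41. 136.  58.   9.  33.]
```

View pics/c6.png

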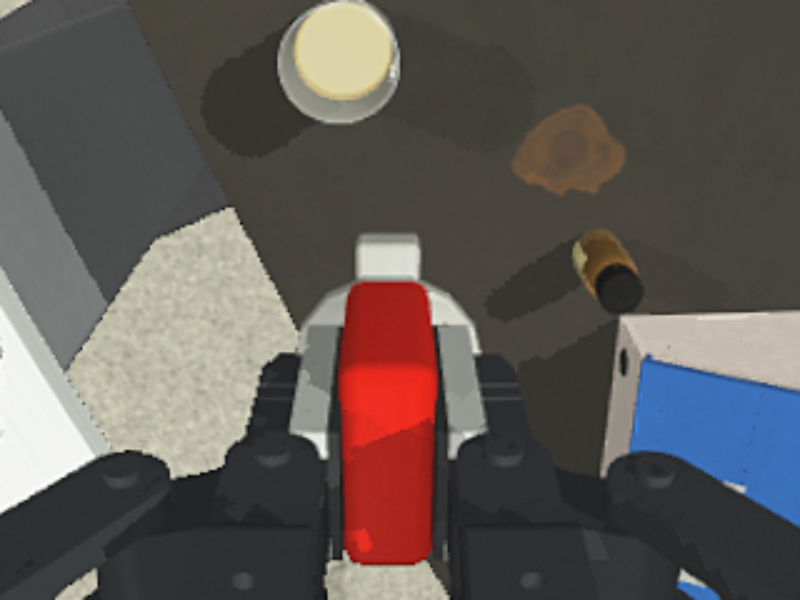

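```bash
python3 - <<'E'
from h import *
from scipy.optimize import least_squares
p=ctrl.get_image("wrist");T=np.asarray(p["T_tool_cam"]);k=np.load('pics/g2.npz')['k']
P=lambda dx,dy,dz:np.array([[dx+.018,dy,dz-.039],[dx+.018,dy,dz-.004],[dx+.016,dy,dz+.024]])
obs=np.array([[390,365],[390,282],[389,234]])/2.5+[160,150]
f=lambda v:(wproj(T,k,P(*v))-obs).ravel()
r=least_squares(f,[0,0,-.016]);print(r.x.round(4),r.fun.round(1))
print("predicted at 0,0,-.0158",((wproj(T,k,P(0,0,-.0158))-[160,150])*2.5).round())
E
```

```text
[-0.0068  0.0012 -0.0025] [ 0.   0.4 -0.2 -1.6  0.1  1.2]
predicted at 0,0,-.0158 [[381. 368.]
 [382. 271.]
 [383. 228.]]
```

```bash
python3 - <<'E'
from h import *
n=-ltool(0)[:,2];o=ltool(0)
ctrl.goto(SLOT+.08*n,o);st()
ctrl.move_l(SLOT+.032*n,o,feed=.1);ctrl.wait(.2);st()
wshot("i0");S=ctrl.get_image("scene");save(S,"i0s")
a=cv2.imread('pics/i0.png')[160:360,200:440];b=cv2.imread('pics/i0s.png')[160:260,320:440]
cv2.imwrite('pics/c7.png',np.hstack([cv2.resize(a,(480,400),interpolation=cv2.INTER_CUBIC),cv2.resize(b,(320,267),interpolation=cv2.INTER_CUBIC)[:400] if 0 else cv2.resize(b[:,20:100],(320,400),interpolation=cv2.INTER_CUBIC)]))
d=np.load('pics/i0.npz');R=np.c_[o[:,1],o[:,0],n]
c=np.array([SLOT+R@np.array([x,y,0]) for x,y in((-.0085,-.0185),(-.0085,.0185),(.0085,.0185),(.0085,-.0185),(-.025,.036),(.025,.036))])
print(((wproj(d['T'],d['k'],c)-[200,160])*2).round().tolist())
E
```

```text
t 27.3 pos [ 0.4364 -0.2622  0.1567] F [-0.6 -0.8 -0.8] gap 0.157 q [ 83.  29. -73. 135.  88.  30. -83.]
t 28.1 pos [ 0.4577 -0.2721  0.1153] F [-0.1 -1.6 -0.7] gap 0.156 q [ 77.  38. -69. 134.  99.  36. -91.]
[[198.0, 245.0], [196.0, 124.0], [257.0, 124.0], [256.0, 245.0], [135.0, 63.0], [318.0, 63.0]]
```

View pics/c7.png

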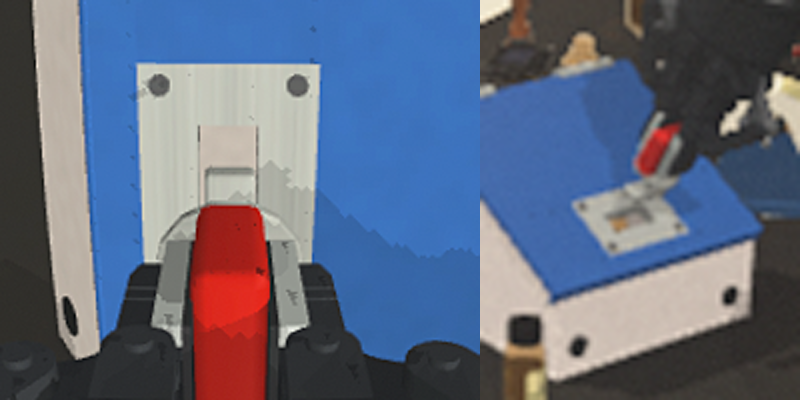

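```bash
python3 - <<'E'
from h import *
o=ltool(0);n=-o[:,2]
c=SLOT+.0012*o[:,0]-.0005*o[:,1]
h=lambda s:round(float((np.array(s["eef_pos"])-SLOT)@n),4)
ctrl.move_l(c+.015*n,o,feed=.06)
hit=ctrl.move_l(c-.022*n,o,feed=.03,threshold=8);s=st();print(hit,h(s),(o.T@np.array(s["force"])).round(1),(o.T@(np.array(s["eef_pos"])-SLOT)).round(4))
E
```

```text
t 29.6 pos [ 0.4793 -0.2802  0.0734] F [-11.9   2.6  21.2] gap 0.152 q [ 73.  45. -66. 132. 107.  40. -95.]
True -0.0153 [ -2.6   0.3 -24.3] [ 0.0013 -0.0006  0.0153]
```

```bash
python3 - <<'E'
from h import *
o=ltool(0);n=-o[:,2]
s=ctrl.get_state();ctrl.move_l(np.array(s["eef_pos"])+.0012*n,o,feed=.03);s=st()
q=np.array(s["qpos"]);
for d in(30,60,90):
    t=q.copy();t[6]+=d;ctrl.move_joints(t);s=st()
    R=np.array(s["ee_rot"]);print(np.degrees(np.arctan2(R[:,1]@o[:,0],R[:,1]@o[:,1])).round(1),(R[:,2]@o[:,2]).round(4),"tq",np.round(s["torque"],2),(o.T@(np.array(s["eef_pos"])-SLOT)).round(4))
    if np.linalg.norm(s["force"])>30:break
E
```

```text
t 29.9 pos [ 0.4788 -0.28    0.0743] F [-0.3  0.2 -1.3] gap 0.153 q [ 74.  45. -66. 132. 107.  40. -95.]
t 30.4 pos [ 0.4788 -0.28    0.0742] F [-0.5  0.2 -0.4] gap 0.154 q [ 74.  45. -66. 132. 107.  40. -65.]
29.8 1.0 tq [ 0.27  0.59 -0.05] [ 0.0013 -0.0007  0.0144]
t 31.0 pos [ 0.4788 -0.28    0.0743] F [ 0.2 -1.1 -1.3] gap 0.155 q [ 74.  45. -66. 132. 107.  40. -35.]
59.7 1.0 tq [ 0.29  0.57 -0.04] [ 0.0013 -0.0007  0.0143]
t 31.6 pos [ 0.4789 -0.28    0.0743] F [ 0.4  0.2 -0.9] gap 0.152 q [ 74.  45. -66. 132. 107.  40.  -5.]
89.7 1.0 tq [ 0.29  0.58 -0.03] [ 0.0013 -0.0006  0.0143]
```

```bash
python3 - <<'E'
from h import *
o=ltool(0);n=-o[:,2]
s=ctrl.get_state();p=np.array(s["eef_pos"]);ctrl.move_l(p-.0025*n,feed=.02,threshold=5);st()
ctrl.grip(1.0);p=np.array(ctrl.get_state()["eef_pos"]);ctrl.move_l(p+.09*n,feed=.12);st()
ctrl.wait(.5);s=st();wshot("e0");S=ctrl.get_image("scene");save(S,"e0s")
a=cv2.imread('pics/e0.png')[60:360,120:520];b=cv2.imread('pics/e0s.png')[160:260,320:440]
cv2.imwrite('pics/c8.png',np.hstack([a,cv2.resize(b[:,0:120],(360,300),interpolation=cv2.INTER_CUBIC)]))
E
```

```text
t 31.8 pos [ 0.4795 -0.2803  0.0732] F [-16.3   3.8  28.7] gap 0.156 q [ 73.  46. -66. 132. 107.  41.  -5.]
t 33.4 pos [ 0.4385 -0.2616  0.1501] F [-0.4  0.6 -0.4] gap 1.0 q [ 82.  30. -72. 135.  90.  30.   5.]
t 33.9 pos [ 0.4385 -0.2614  0.1502] F [ 0.2 -0.   0.2] gap 0.999 q [ 82.  30. -72. 135.  90.  30.   5.]
```

View pics/c8.png

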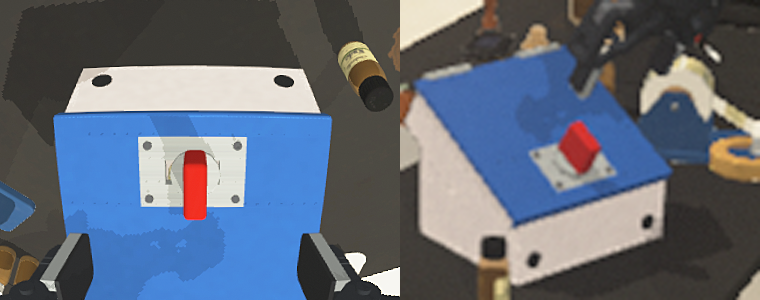

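The lid is shut, and the key stands at the slot centre (crop px 192,170) with its flange on the lid. The handle is across the slot, the gripper is clear, and the bottles are upright.

```bash
python3 -c "
from bench import ctrl
print(ctrl.sign_off())"
```

```text
the job is handed in; nothing more can be done
None
```

The lid is shut and locked: the T-key is through its slot, turned about 90 degrees and released, and the job was handed in at about 34 s of the 69 s; the bottles looked undisturbed, but `sign_off` returned no verdict.

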